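# Set out the thread stand for a stitching job

### The job

Set out the thread stand for stitching: in the row where the white spool stands, put the red spool on the mark behind it (far end) and the blue spool on the mark in front of it (end nearest the robot); stand the red ink bottle in front of the black spool, next to the blue one, and the tan spool on top of the black one. Everything stands upright, centred on its mark or on the spool below. Leave the white and black spools, the round tin and the wax block where they are.

Things in the scene. Friction and masses are not known exactly. Their poses are not given: they have to be found in the camera images.
- stand: Low wooden thread stand, fixed, in the red tray (walls 102 mm high): 225 mm along its x (away from the robot, about 33 deg to the left), 145 along y (left), flat top 50 above its origin (centre of underside). Six flat blue felt marks, 63 mm diameter, in two rows along x: left row y = +37.5, right row y = -37.5 mm; in each, x = -75 (front, nearest the robot), 0 (middle), +75 (back).
- white_spool_foot (a point): Upright thread spool with white thread and white flanges, a cylinder of 45 mm diameter and 58 mm height; a thin thread tail sticks out 25 mm. This point lies on its axis at its underside; z up along the axis. Starts on a middle mark of the stand, in the left or in the right row, and stays there.
- black_spool_foot (a point): Upright thread spool with black thread and grey flanges, a cylinder of 45 mm diameter and 58 mm height; a thin thread tail sticks out 25 mm. This point lies on its axis at its underside; z up along the axis. Starts on a middle mark of the stand, in the left or in the right row, and stays there.
- red_spool_foot (a point): Upright thread spool with red thread and brown wooden flanges, a cylinder of 45 mm diameter and 50 mm height; a thin thread tail sticks out 25 mm. This point lies on its axis at its underside; z up along the axis. Starts on a low plywood bench with a green mat (top 50 mm above the table, its long side about 30 deg left of straight ahead) left of the red tray; which of the red, blue and tan spools lies where changes.
- blue_spool_foot (a point): Upright thread spool with blue thread and grey flanges, a cylinder of 45 mm diameter and 50 mm height; a thin thread tail sticks out 25 mm. This point lies on its axis at its underside; z up along the axis. Starts on a low plywood bench with a green mat (top 50 mm above the table, its long side about 30 deg left of straight ahead) left of the red tray; which of the red, blue and tan spools lies where changes.
- tan_spool_foot (a point): Upright thread spool with tan (golden) thread and white flanges, a cylinder of 45 mm diameter and 50 mm height; a thin thread tail sticks out 25 mm. This point lies on its axis at its underside; z up along the axis. Starts on a low plywood bench with a green mat (top 50 mm above the table, its long side about 30 deg left of straight ahead) left of the red tray; which of the red, blue and tan spools lies where changes.
- ink_bottle: Small upright red bottle of edge ink with a white nozzle cap, a cylinder of 37 mm diameter up to its shoulder, 105 mm high to the tip of the nozzle. Origin on its axis at its underside, z up. Starts on the grey liner (5.5 mm thick) in the red tray, right of the stand, between the front wall of the tray and a paper bundle (up to 155 mm high).
- round_tin: Bystander: round tin with a yellow lid, 65 mm diameter, 31 mm high, on the far end of the green-topped bench. Origin at the centre of its underside. Stays there.
- wax_block: Bystander: yellow wax block, 36 x 55 x 23 mm, on the grey liner in the front of the red tray, between stand and ink bottle. Origin at the centre of its underside. Stays there.

How it is judged:
At the end, for the whole second after the job is handed in: Red behind and blue in front of the white spool in its row, ink bottle in front of the black spool: each upright on its mark within 12 mm (each way); tan spool upright on the black one, axes within 12 mm; white and black moved less than 12 mm; all released and at rest ((((x of white_spool_foot in the frame of stand between -0.012 and 0.012 m and y of white_spool_foot in the frame of stand between 0.0255 and 0.0495 m and z of white_spool_foot in the frame of stand between 0.046 and 0.054 m) and (x of black_spool_foot in the frame of stand between -0.012 and 0.012 m and y of black_spool_foot in the frame of stand between -0.0495 and -0.0255 m and z of black_spool_foot in the frame of stand between 0.046 and 0.054 m) and (x of red_spool_foot in the frame of stand between 0.063 and 0.087 m and y of red_spool_foot in the frame of stand between 0.0255 and 0.0495 m and z of red_spool_foot in the frame of stand between 0.046 and 0.054 m) and (x of blue_spool_foot in the frame of stand between -0.087 and -0.063 m and y of blue_spool_foot in the frame of stand between 0.0255 and 0.0495 m and z of blue_spool_foot in the frame of stand between 0.046 and 0.054 m) and (x of ink_bottle in the frame of stand between -0.087 and -0.063 m and y of ink_bottle in the frame of stand between -0.0495 and -0.0255 m and z of ink_bottle in the frame of stand between 0.046 and 0.054 m)) or ((x of white_spool_foot in the frame of stand between -0.012 and 0.012 m and y of white_spool_foot in the frame of stand between -0.0495 and -0.0255 m and z of white_spool_foot in the frame of stand between 0.046 and 0.054 m) and (x of black_spool_foot in the frame of stand between -0.012 and 0.012 m and y of black_spool_foot in the frame of stand between 0.0255 and 0.0495 m and z of black_spool_foot in the frame of stand between 0.046 and 0.054 m) and (x of red_spool_foot in the frame of stand between 0.063 and 0.087 m and y of red_spool_foot in the frame of stand between -0.0495 and -0.0255 m and z of red_spool_foot in the frame of stand between 0.046 and 0.054 m) and (x of blue_spool_foot in the frame of stand between -0.087 and -0.063 m and y of blue_spool_foot in the frame of stand between -0.0495 and -0.0255 m and z of blue_spool_foot in the frame of stand between 0.046 and 0.054 m) and (x of ink_bottle in the frame of stand between -0.087 and -0.063 m and y of ink_bottle in the frame of stand between 0.0255 and 0.0495 m and z of ink_bottle in the frame of stand between 0.046 and 0.054 m))) and angle between each of white_spool_foot, black_spool_foot, red_spool_foot, blue_spool_foot, tan_spool_foot, ink_bottle's own z axis and vertical below 0.12 rad and horizontal distance between tan_spool_foot and black_spool_foot below 0.012 m and z of tan_spool_foot in the frame of stand between 0.104 and 0.112 m and distance of each of white_spool_foot, black_spool_foot from where it was at the start of the episode below 0.012 m and linear speed of ink_bottle below 0.02 m/s); the robot touches nothing.
It fails at once if the white spool is disturbed (moved by more than 20 mm) (distance of white_spool_foot from where it was at the start of the episode above 0.02 m).
It fails at once if the black spool is disturbed (moved by more than 20 mm) (distance of black_spool_foot from where it was at the start of the episode above 0.02 m).
It fails at once if the round tin is disturbed (moved by more than 20 mm) (distance of round_tin from where it was at the start of the episode above 0.02 m).
It fails at once if the wax block is disturbed (moved by more than 20 mm) (distance of wax_block from where it was at the start of the episode above 0.02 m).
It also fails if it takes over 96 s, if anything falls off the work surface, if the arm or the gripper's body presses on something with over 40 N, if the wrist force passes 120 N, or if a joint passes its speed limit or range.

### The arm

A 7-joint arm with a two-finger parallel gripper is mounted at the origin on a cart in front of the work surface, level with it; the furniture and walls round the work are solid. World frame = base frame: x ahead of the robot, y to its left, z up, the work surface at z = 0. Lengths are in m, angles in rad, forces in N, time in s.
With the tool pointing down it reaches from about 0.425 to 0.925 m from the base axis. Payload 6.8 kg.
Tool frame: the origin (TCP) lies on the centre line of the jaws, within the pads' length; the fingertips stand 19 mm ahead of it and the grasp point (between the pads) is the TCP; z points along the fingers, y is the line along which they close (so a half turn about z gives the same grasp; the last joint's range is limited). The gripper opens to 85 mm and grips with 20 to 120 N. Pads are 22 mm wide; open, the fingers measure 114 mm over their backs; the gripper's body (76 mm by 85 mm) begins 54 mm behind the grasp point. The pads swing forward as they close: fully open they stand 13 mm farther back than shut.
Start: joints at [-1.416, 0.477, 0.022, 1.555, -0.011, 1.109, -0.083], TCP at [0.175, 0.652, 0.25] pointing down, gripper open.
Joint ranges: [-2.96, 2.96], [-0.34, 2.1], [-1.41, 1.46], [0.24, 2.44], [-1.37, 4.51], [0.17, 1.92], [-2.96, 2.96]. Speed limits (rad/s): [2.39, 2.39, 3.14, 3.14, 3.14, 3.14, 3.14].

### API

Orientations are given as a rotation vector (axis times angle).
In Python, from bench import r gives the robot as it stands. The module is installed in compiled form; this text tells all that it offers.
- The arm moves only by the tool arm_command, never from a script. Its argument "rows" is a list of rows, each an object of numbers: "fingers": the opening, from -1 (shut) to 1 (fully open); "x", "y", "z": the shift along the tool's x, y, z in m; "ax", "ay", "az": the turn, a rotation vector about the tool's x, y, z in degrees. In form: [{"fingers": .., "x": .., "y": .., "z": .., "ax": .., "ay": .., "az": ..}, ...]. A call has 1 to 10 rows; each row shifts and turns the commanded pose from where the row before left it, along the tool's axes as they then stand; what a row does not reach is not made up. A row lasts 1/12 s, in which the tool goes at most 41.7 mm and 7.16 degrees, less where a joint would pass 70% of its speed; a pose out of reach is approached as far as the arm can. A call is refused whole if a number of a shift passes 0.0417 or a number of a turn 7.16, either way. A call with a gripper value outside its range is refused whole. The fingers move at their own pace and stop on an object; "grip_force" is the grip in N (left out, the last holds). Time passes only in rows, so rows that do not move let the fingers close. It gives the time, the measured TCP pose, the force, the opening and the grip force at its end, in the units of the state.
- r.get_obs(): the state, without advancing time (a new reading comes with each control period).
- r.grab_frame(name): name is "scene" or "top"; returns a dict with "frame" (420x560x3 uint8, red, green, blue), "depth" (420x560 float32, m along the optical axis (not along the pixel's ray), 0 where there is no reading), "K" (3x3 intrinsics, pixels), "world_from_camera" (4x4, takes a point from camera to world coordinates). Camera axes: x right, y down, z forward; pixel columns grow to the right and rows downward; lengths in m; the calibration is good to about 2 mm. A picture is of the moment at which its call begins.
- r.hand_in(): hands the job in; it is judged then, once.
The state is a dict: "clock": time; "joints": joint angles; "qvel": joint speeds; "tau": joint torques, N m; "tcp_pos": TCP position; "orientation": TCP orientation; "contact_force": force on the tool from outside, world axes, zero at the start; "moment": the same for the moment, N m; "grip_width": finger opening in m; "gripper_force": force on a finger pad.
Only numpy, scipy, OpenCV 4.12 (cv2) and the standard library are available. Lean on these libraries where they do the work, as an engineer would, in place of code of your own. Each camera call takes 0.05 s, during which the arm holds its last target. There are 200 camera calls.

## Working session

There is one attempt and no reset: what is moved stays moved. The work goes in short steps, Python scripts to look and compute and a tool call to move; the robot and the scene stay as the last step left them, time stands still between calls to the robot, and variables do not carry over. Pictures are saved under pics/ and viewed, at most 14 in all, crops included, and the job is handed in when it is done.

Besides the shell and the picture viewer there is one more tool, called after ">>>" as name(argument=value, ...), one argument or row to a line, values as JSON. arm_command: Moves the arm, as the interface text tells. Its arguments: {"type":"object","properties":{"rows":{"type":"array"},"grip_force":{"type":"number"}},"required":["rows"]}

```bash
mkdir -p pics; cat > h.py <<'E'
from bench import r
import numpy as np, cv2
def grab(n,save=None):
    f=r.grab_frame(n)
    if save: cv2.imwrite(f'pics/{save}.png',f['frame'][:,:,::-1])
    return f
def points(f):
    K,T=f['K'],f['world_from_camera'];d=f['depth']
    v,u=np.mgrid[:d.shape[0],:d.shape[1]]
    P=np.stack([(u-K[0,2])/K[0,0]*d,(v-K[1,2])/K[1,1]*d,d],-1)
    return P@T[:3,:3].T+T[:3,3]
E
python3 - <<'E'
from h import *
for n in('scene','top'):
    f=grab(n,n+'0'); print(n,f['K'].round(1).tolist(),f['world_from_camera'].round(3).tolist())
o=r.get_obs();print(o)
E
```

```text
scene [[533.9, 0.0, 281.8], [0.0, 533.9, 202.9], [0.0, 0.0, 1.0]] [[0.823, -0.368, 0.432, -0.07], [-0.567, -0.529, 0.631, -0.597], [-0.004, -0.765, -0.644, 0.869], [0.0, 0.0, 0.0, 1.0]]
top [[444.1, 0.0, 271.7], [0.0, 444.1, 212.7], [0.0, 0.0, 1.0]] [[0.003, -0.982, 0.19, 0.313], [-1.0, 0.002, 0.026, 0.178], [-0.026, -0.19, -0.981, 0.996], [0.0, 0.0, 0.0, 1.0]]
{'clock': 0.1, 'joints': array([-1.41611913,  0.47777598,  0.02233536,  1.55632654, -0.01150075,
        1.10926527, -0.08309092]), 'qvel': array([-4.63076286e-04, -2.04907388e-03,  3.27505020e-05, -3.35446014e-03,
       -1.97651733e-03,  1.66790588e-03,  1.08749094e-03]), 'tau': array([ 4.10147390e-03, -5.97764075e+01,  1.61357291e+00, -2.81958550e+01,
        1.28164468e-02,  4.93790314e-03,  6.48470888e-06]), 'tcp_pos': array([0.17521725, 0.65136246, 0.24939449]), 'orientation': array([-4.11514444e-01, -3.11442299e+00,  2.58244639e-03]), 'contact_force': array([-0.00480534,  0.47108854,  0.42822216]), 'moment': array([ 0.0216957 , -0.04677338,  0.00024067]), 'gripper_force': 0.0, 'grip_width': 0.08534015772456949}
```

View pics/scene0.png

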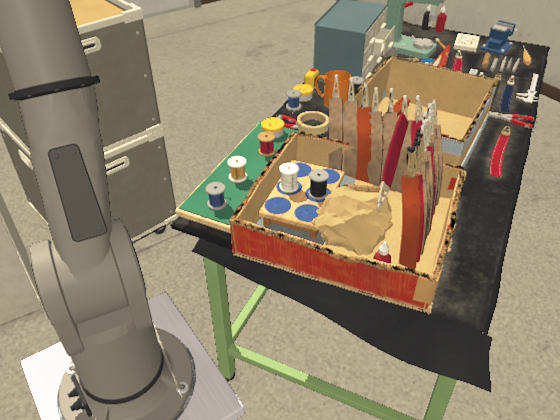

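View pics/top0.png

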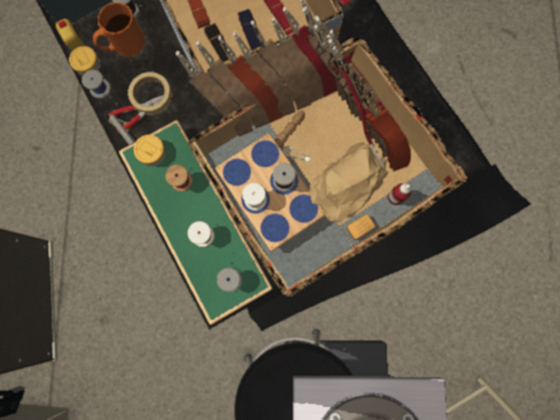

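The scene view shows the blue, tan and red spools on the green bench (216,195), (237,167) and (266,143), with white left of black on the stand. In the top view, white is at (255,197) in the left row and black at (284,178) in the right row. Blue is at (229,280), tan at (200,233), red at (178,177), the bottle at (401,192) and the wax at (361,228). The paper heap beside the stand is close to the right row.

```bash
cat > m.py <<'E'
from h import *
f=grab('top');P=points(f)
def top(u,v,rad=22,h=None):
    # top-face centre: points near the seed within 8 mm of the seed height
    w=P[v-rad:v+rad,u-rad:u+rad].reshape(-1,3)
    z0=np.median(P[v-2:v+3,u-2:u+3,2]); m=abs(w[:,2]-z0)<.006
    q=w[m]; c,rr=cv2.minEnclosingCircle((q[:,:2]*1000).astype(np.float32))
    return np.r_[q[:,:2].mean(0),z0].round(4),len(q),np.round(c,1),round(rr,1)
if __name__=='__main__':
    for n,u,v in[('blue',229,280),('tan',200,233),('red',178,177),('white',255,197),('black',284,178),('tin',149,150),('bottle',404,187)]:
        print(n,*top(u,v,16))
    hsv=cv2.cvtColor(f['frame'],cv2.COLOR_RGB2HSV)
    m=cv2.inRange(hsv,(105,100,40),(130,255,255)); m[:135]=0;m[:,:215]=0;m[245:]=0;m[:,330:]=0
    n,l,s,c=cv2.connectedComponentsWithStats(m)
    for i in range(1,n):
        if s[i,4]>100: p=P[l==i]; print('mark',c[i].round(1),s[i],p.mean(0).round(4))
    for n,(u,v) in dict(wax=(361,228),paper=(350,165),paper2=(325,190),wallfront=(364,243),wallfr2=(430,205),liner=(310,255),bench=(215,250),stand=(265,205),wallL=(240,235),corner=(290,290),heap3=(330,165)).items(): print(n,P[v,u].round(3))
E
python3 m.py
```

```text
blue [0.3515 0.2895 0.097 ] 426 [352.  289.6] 23.5
tan [0.4465 0.3514 0.0976] 410 [446.7 351.8] 23.5
red [0.5683 0.4034 0.0975] 380 [569.1 403.8] 23.8
white [0.5246 0.2396 0.1118] 402 [525.2 239.5] 23.5
black [0.5665 0.1774 0.1121] 391 [566.7 177.3] 23.7
tin [0.6334 0.4722 0.0788] 676 [634.2 473.1] 32.9
bottle [ 0.5396 -0.0734  0.1005] 51 [539.8 -74.9] 10.4
mark [264.8 153.4] [253 142  25  24 470] [0.6283 0.2187 0.0566]
mark [236.5 171.7] [224 160  26  24 483] [0.5873 0.281  0.0544]
mark [302.9 208.5] [291 196  26  25 492] [0.5026 0.1362 0.0623]
mark [274.6 227.5] [262 215  26  26 531] [0.462  0.1968 0.0599]
wax [0.466 0.008 0.026]
paper [0.574 0.046 0.144]
paper2 [0.53  0.093 0.117]
wallfront [0.424 0.015 0.098]
wallfr2 [ 0.523 -0.156 -0.003]
liner [0.409 0.119 0.004]
bench [0.415 0.325 0.047]
stand [0.513 0.218 0.052]
wallL [0.448 0.272 0.045]
corner [0.33  0.165 0.1  ]
heap3 [0.59  0.079 0.092]
```

```bash
python3 - <<'E'
from m import *
a=f['frame'][120:300,115:475]; cv2.imwrite('pics/zoom.png',cv2.resize(a,None,fx=2.2,fy=2.2,interpolation=cv2.INTER_CUBIC)[:,:,::-1])
c=np.array([.545,.208]);t=np.deg2rad(33.7);R=np.array([[np.cos(t),np.sin(t)],[-np.sin(t),np.cos(t)]])
s=(P[...,:2]-c)@R.T
def hm(x0,x1,y0,y1,st=.02):
    for x in np.arange(x1,x0,-st):
        print('%4d'%(x*1000),[int(1000*P[...,2][(abs(s[...,0]-x)<st/2)&(abs(s[...,1]-y)<st/2)].max(initial=0)) for y in np.arange(y1,y0,-st)])
print('stand-frame: y cols',np.arange(.14,-.36,-.02).round(2)); hm(-.21,.19,-.36,.14)
b=np.array([.5396,-.0734])
print('bottle stand frame',R@(b-c), 'wax',R@(np.array([.466,.008])-c))
E
```

```text
stand-frame: y cols [ 0.14  0.12  0.1   0.08  0.06  0.04  0.02  0.   -0.02 -0.04 -0.06 -0.08
 -0.1  -0.12 -0.14 -0.16 -0.18 -0.2  -0.22 -0.24 -0.26 -0.28 -0.3  -0.32
 -0.34]
 190 [76, 51, 51, 95, 99, 100, 96, 123, 130, 132, 134, 139, 143, 144, 146, 146, 151, 152, 165, 225, 211, 159, 134, 96, 93]
 170 [52, 52, 100, 104, 104, 102, 101, 100, 101, 103, 106, 116, 122, 125, 130, 131, 133, 134, 138, 216, 175, 168, 133, 103, 102]
 150 [101, 53, 105, 105, 7, 8, 7, 7, 45, 57, 62, 75, 86, 91, 98, 100, 106, 112, 166, 230, 229, 155, 0, 0, 104]
 130 [100, 99, 106, 104, 7, 8, 6, 7, 5, 8, 7, 7, 6, 7, 38, 46, 58, 63, 207, 221, 199, 170, 0, 0, 103]
 110 [102, 97, 105, 105, 57, 56, 56, 57, 56, 57, 56, 54, 29, 27, 27, 27, 19, 7, 6, 213, 185, 173, 0, 0, 103]
  90 [53, 53, 104, 106, 58, 58, 58, 58, 59, 58, 59, 52, 27, 25, 20, 6, 6, 6, 6, 215, 194, 165, 0, 0, 102]
  70 [52, 51, 105, 105, 58, 58, 57, 57, 57, 59, 57, 54, 11, 5, 6, 8, 7, 268, 261, 217, 168, 168, 128, 0, 103]
  50 [52, 52, 104, 105, 59, 56, 58, 58, 57, 59, 58, 55, 12, 9, 6, 5, 8, 283, 256, 216, 191, 159, 127, 0, 101]
  30 [52, 52, 105, 105, 57
[... 678 characters left out ...]
 52, 100, 97, 58, 59, 58, 59, 59, 58, 73, 131, 148, 155, 152, 151, 151, 169, 119, 103, 115, 120, 99, 5, 100]
-109 [52, 52, 98, 99, 57, 58, 59, 57, 58, 58, 83, 121, 140, 154, 156, 156, 149, 158, 107, 6, 60, 81, 85, 7, 100]
-129 [53, 52, 98, 97, 7, 9, 7, 8, 8, 8, 91, 107, 119, 131, 138, 138, 135, 102, 67, 5, 6, 6, 7, 6, 101]
-149 [52, 53, 101, 101, 9, 8, 8, 8, 9, 8, 8, 95, 99, 110, 112, 26, 7, 8, 101, 110, 4, 7, 8, 9, 101]
-169 [51, 53, 104, 101, 7, 8, 9, 7, 8, 7, 8, 8, 30, 30, 30, 28, 8, 8, 104, 109, 7, 8, 8, 9, 102]
-189 [2, 1, 100, 102, 102, 103, 98, 99, 103, 91, 64, 22, 36, 42, 30, 28, 16, 7, 9, 8, 12, 9, 9, 8, 102]
bottle stand frame [-0.16062577 -0.23111573] wax [-0.17669326 -0.12255811]
```

View pics/zoom.png

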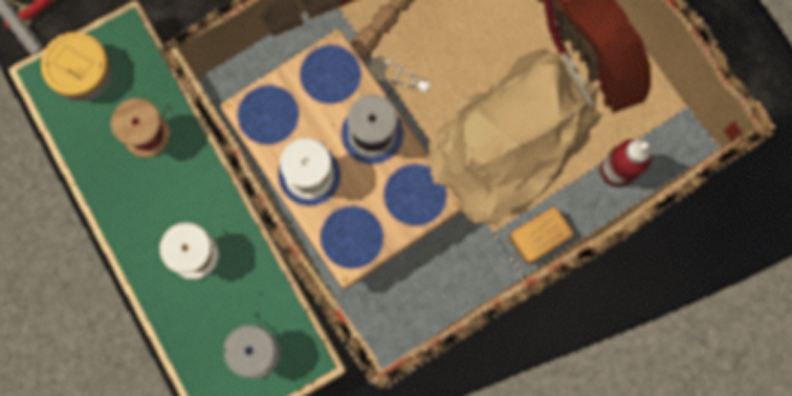

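```bash
cat > go.py <<'E'
import sys
from h import *
from scipy.spatial.transform import Rotation as Ro
C=np.array([.5455,.2083]);t=np.deg2rad(33.8);S=np.array([[np.cos(t),-np.sin(t)],[np.sin(t),np.cos(t)]])
D=dict(red=[.5687,.4036],blue=[.3517,.2896],tan=[.4466,.3516],bottle=[.5396,-.0734],
 redm=C+S@[.075,.0375],bluem=C+S@[-.075,.0375],inkm=C+S@[-.075,-.0355],black=[.5665,.1774])
o=r.get_obs();M=Ro.from_rotvec(o['orientation']).as_matrix()
y=M[:,1];print('clock',round(o['clock'],2),'tcp',o['tcp_pos'].round(4),'jaw yaw',np.degrees(np.arctan2(y[1],y[0])).round(1),'w',round(o['grip_width'],4),'F',o['contact_force'].round(1),'tilt z',M[:,2].round(3))
for a in sys.argv[1:]:
    n,z=a.split(':');print(a,'tool delta mm',(1000*M.T@(np.r_[D[n],float(z)]-o['tcp_pos'])).round(1))
E
python3 go.py red:.17
```

```text
clock 0.2 tcp [0.1753 0.6515 0.2497] jaw yaw 74.9 w 0.0856 F [ 0.4 -0.   0.5] tilt z [-0.    -0.001 -1.   ]
red:.17 tool delta mm [-444.3 -137.1   79.9]
```

>>> arm_command(
  rows=[
    {"fingers": 1, "az": 6.87},
    {"az": 6.87, "fingers": 1},
    {"az": 6.87, "fingers": 1},
    {"az": 6.87, "fingers": 1},
    {"az": 6.87, "fingers": 1},
    {"az": 6.87, "fingers": 1},
    {"fingers": 1},
  ],
  grip_force=30,
)

```text
validation failed for argument at $.ro...
```

```bash
python3 go.py red:.17
```

```text
clock 0.2 tcp [0.1753 0.6515 0.2497] jaw yaw 74.9 w 0.0856 F [ 0.4 -0.   0.5] tilt z [-0.    -0.001 -1.   ]
red:.17 tool delta mm [-444.3 -137.1   79.9]
```

>>> arm_command(
  rows=[
    {"fingers": 1, "x": 0, "y": 0, "z": 0, "ax": 0, "ay": 0, "az": 6.87},
    {"fingers": 1, "x": 0, "y": 0, "z": 0, "ax": 0, "ay": 0, "az": 6.87},
    {"fingers": 1, "x": 0, "y": 0, "z": 0, "ax": 0, "ay": 0, "az": 6.87},
    {"fingers": 1, "x": 0, "y": 0, "z": 0, "ax": 0, "ay": 0, "az": 6.87},
    {"fingers": 1, "x": 0, "y": 0, "z": 0, "ax": 0, "ay": 0, "az": 6.87},
    {"fingers": 1, "x": 0, "y": 0, "z": 0, "ax": 0, "ay": 0, "az": 6.87},
    {"fingers": 1, "x": 0, "y": 0, "z": 0, "ax": 0, "ay": 0, "az": 0},
  ],
  grip_force=30,
)

```text
clock: 0.78
tcp_pos: [0.1751, 0.6517, 0.25]
orientation: [1.487, 2.767, -0.001]
contact_force: [0.5, 0.3, 0.3]
grip_width: 0.0854
gripper_force: 0.0
```

```bash
python3 go.py red:.17
```

```text
clock 0.78 tcp [0.1751 0.6517 0.25  ] jaw yaw 33.5 w 0.0854 F [0.5 0.3 0.3] tilt z [ 0.    -0.001 -1.   ]
red:.17 tool delta mm [-424.1  191.3   80.2]
```

>>> arm_command(
  rows=[
    {"fingers": 1, "x": -0.035, "y": 0.016, "z": 0, "ax": 0, "ay": 0, "az": 0},
    {"fingers": 1, "x": -0.035, "y": 0.016, "z": 0, "ax": 0, "ay": 0, "az": 0},
    {"fingers": 1, "x": -0.035, "y": 0.016, "z": 0, "ax": 0, "ay": 0, "az": 0},
    {"fingers": 1, "x": -0.035, "y": 0.016, "z": 0, "ax": 0, "ay": 0, "az": 0},
    {"fingers": 1, "x": -0.035, "y": 0.016, "z": 0, "ax": 0, "ay": 0, "az": 0},
    {"fingers": 1, "x": -0.035, "y": 0.016, "z": 0, "ax": 0, "ay": 0, "az": 0},
    {"fingers": 1, "x": -0.035, "y": 0.016, "z": 0, "ax": 0, "ay": 0, "az": 0},
    {"fingers": 1, "x": -0.035, "y": 0.016, "z": 0, "ax": 0, "ay": 0, "az": 0},
    {"fingers": 1, "x": -0.035, "y": 0.016, "z": 0, "ax": 0, "ay": 0, "az": 0},
    {"fingers": 1, "x": -0.035, "y": 0.016, "z": 0, "ax": 0, "ay": 0, "az": 0},
  ],
)

```text
clock: 1.62
tcp_pos: [0.5041, 0.4483, 0.2503]
orientation: [-1.476, -2.773, 0.0]
contact_force: [0.7, 1.0, 0.3]
grip_width: 0.0856
gripper_force: 0.0
```

>>> arm_command(
  rows=[
    {"fingers": 1, "x": -0.035, "y": 0.016, "z": 0.02, "ax": 0, "ay": 0, "az": 0},
    {"fingers": 1, "x": -0.034, "y": 0.016, "z": 0.02, "ax": 0, "ay": 0, "az": 0},
    {"fingers": 1, "x": 0, "y": 0, "z": 0.03, "ax": 0, "ay": 0, "az": 0},
    {"fingers": 1, "x": 0, "y": 0, "z": 0.01, "ax": 0, "ay": 0, "az": 0},
    {"fingers": 1, "x": 0, "y": 0, "z": 0, "ax": 0, "ay": 0, "az": 0},
    {"fingers": 1, "x": 0, "y": 0, "z": 0, "ax": 0, "ay": 0, "az": 0},
  ],
)

```text
clock: 2.12
tcp_pos: [0.5646, 0.4123, 0.1715]
orientation: [-1.476, -2.772, 0.001]
contact_force: [-1.0, 0.7, 0.0]
grip_width: 0.0855
gripper_force: 0.0
```

```bash
python3 go.py red:.075; python3 -c "
from h import *
grab('top','p1')"
```

```text
clock 2.12 tcp [0.5646 0.4123 0.1715] jaw yaw 33.9 w 0.0855 F [-1.   0.7  0. ] tilt z [-0.001  0.    -1.   ]
red:.075 tool delta mm [-9.6 -1.4 96.5]
```

View pics/p1.png

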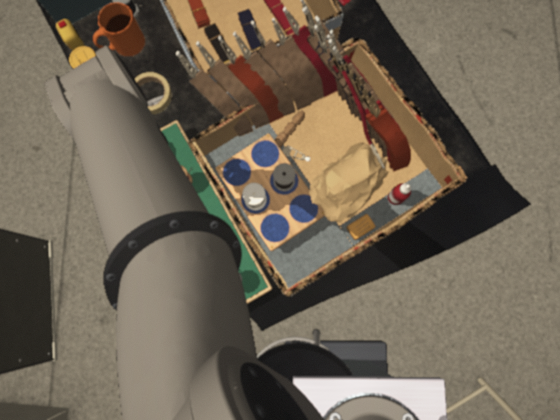

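The arm hides the bench from the top view, but the stand stays visible at (225–318, 140–245). I'll narrow the jaws, because the tin is close, and then descend.

>>> arm_command(
  rows=[
    {"fingers": 0.55, "x": -0.005, "y": -0.0015, "z": 0, "ax": 0, "ay": 0, "az": 0},
    {"fingers": 0.55, "x": -0.005, "y": 0, "z": 0, "ax": 0, "ay": 0, "az": 0},
    {"fingers": 0.55, "x": 0, "y": 0, "z": 0, "ax": 0, "ay": 0, "az": 0},
    {"fingers": 0.55, "x": 0, "y": 0, "z": 0, "ax": 0, "ay": 0, "az": 0},
    {"fingers": 0.55, "x": 0, "y": 0, "z": 0, "ax": 0, "ay": 0, "az": 0},
  ],
)

```text
clock: 2.58
tcp_pos: [0.5701, 0.4021, 0.1721]
orientation: [1.481, 2.77, 0.001]
contact_force: [-0.8, 0.5, 0.0]
grip_width: 0.0658
gripper_force: 0.0
```

```bash
python3 go.py red:.075
```

```text
clock 2.58 tcp [0.5701 0.4021 0.1721] jaw yaw 33.7 w 0.0658 F [-0.8  0.5  0. ] tilt z [ 0.001  0.001 -1.   ]
red:.075 tool delta mm [ 2.  -0.4 97.1]
```

>>> arm_command(
  rows=[
    {"fingers": 0.55, "x": 0.001, "y": 0, "z": 0.03, "ax": 0, "ay": 0, "az": 0},
    {"fingers": 0.55, "x": 0, "y": 0, "z": 0.03, "ax": 0, "ay": 0, "az": 0},
    {"fingers": 0.55, "x": 0, "y": 0, "z": 0.02, "ax": 0, "ay": 0, "az": 0},
    {"fingers": 0.55, "x": 0, "y": 0, "z": 0.015, "ax": 0, "ay": 0, "az": 0},
    {"fingers": 0.55, "x": 0, "y": 0, "z": 0, "ax": 0, "ay": 0, "az": 0},
    {"fingers": 0, "x": 0, "y": 0, "z": 0, "ax": 0, "ay": 0, "az": 0},
    {"fingers": -0.1, "x": 0, "y": 0, "z": 0, "ax": 0, "ay": 0, "az": 0},
    {"fingers": -0.3, "x": 0, "y": 0, "z": 0, "ax": 0, "ay": 0, "az": 0},
    {"fingers": -0.5, "x": 0, "y": 0, "z": 0, "ax": 0, "ay": 0, "az": 0},
    {"fingers": -0.5, "x": 0, "y": 0, "z": 0, "ax": 0, "ay": 0, "az": 0},
  ],
  grip_force=30,
)

```text
clock: 3.42
tcp_pos: [0.5702, 0.4033, 0.078]
orientation: [1.481, 2.769, 0.004]
contact_force: [0.2, 0.2, 4.1]
grip_width: 0.0441
gripper_force: 30.8
```

```bash
python3 go.py red:.075 redm:.16
```

```text
clock 3.42 tcp [0.5702 0.4033 0.078 ] jaw yaw 33.7 w 0.0441 F [0.2 0.2 4.1] tilt z [ 0.002  0.002 -1.   ]
red:.075 tool delta mm [ 1.1 -1.1  3. ]
redm:.16 tool delta mm [-110.9  -53.7  -82.1]
```

>>> arm_command(
  rows=[
    {"fingers": -0.5, "x": 0, "y": 0, "z": -0.03, "ax": 0, "ay": 0, "az": 0},
    {"fingers": -0.5, "x": 0, "y": 0, "z": -0.035, "ax": 0, "ay": 0, "az": 0},
    {"fingers": -0.5, "x": 0, "y": 0, "z": -0.025, "ax": 0, "ay": 0, "az": 0},
    {"fingers": -0.5, "x": -0.02, "y": -0.01, "z": 0, "ax": 0, "ay": 0, "az": 0},
    {"fingers": -0.5, "x": -0.03, "y": -0.015, "z": 0, "ax": 0, "ay": 0, "az": 0},
    {"fingers": -0.5, "x": -0.03, "y": -0.015, "z": 0, "ax": 0, "ay": 0, "az": 0},
    {"fingers": -0.5, "x": -0.02, "y": -0.009, "z": 0, "ax": 0, "ay": 0, "az": 0},
    {"fingers": -0.5, "x": -0.012, "y": -0.005, "z": 0, "ax": 0, "ay": 0, "az": 0},
    {"fingers": -0.5, "x": 0, "y": 0, "z": 0, "ax": 0, "ay": 0, "az": 0},
    {"fingers": -0.5, "x": 0, "y": 0, "z": 0, "ax": 0, "ay": 0, "az": 0},
  ],
)

```text
clock: 4.25
tcp_pos: [0.5868, 0.2805, 0.1669]
orientation: [-1.482, -2.77, -0.002]
contact_force: [-0.3, 0.7, -1.1]
grip_width: 0.0442
gripper_force: 31.0
```

```bash
python3 go.py redm:.084
```

```text
clock 4.25 tcp [0.5868 0.2805 0.1669] jaw yaw 33.7 w 0.0442 F [-0.3  0.7 -1.1] tilt z [ 0.     0.001 -1.   ]
redm:.084 tool delta mm [ 0.5  0.5 82.9]
```

>>> arm_command(
  rows=[
    {"fingers": -0.5, "x": 0, "y": 0.001, "z": 0.025, "ax": 0, "ay": 0, "az": 0},
    {"fingers": -0.5, "x": 0, "y": 0, "z": 0.025, "ax": 0, "ay": 0, "az": 0},
    {"fingers": -0.5, "x": 0, "y": 0, "z": 0.015, "ax": 0, "ay": 0, "az": 0},
    {"fingers": -0.5, "x": 0, "y": 0, "z": 0.01, "ax": 0, "ay": 0, "az": 0},
    {"fingers": -0.5, "x": 0, "y": 0, "z": 0.005, "ax": 0, "ay": 0, "az": 0},
    {"fingers": -0.5, "x": 0, "y": 0, "z": 0.002, "ax": 0, "ay": 0, "az": 0},
    {"fingers": -0.5, "x": 0, "y": 0, "z": 0, "ax": 0, "ay": 0, "az": 0},
    {"fingers": -0.5, "x": 0, "y": 0, "z": 0, "ax": 0, "ay": 0, "az": 0},
  ],
)

```text
clock: 4.92
tcp_pos: [0.5881, 0.281, 0.0855]
orientation: [1.48, 2.77, 0.003]
contact_force: [-0.1, 0.3, -1.3]
grip_width: 0.0445
gripper_force: 30.7
```

```bash
python3 go.py redm:.084
```

```text
clock 4.92 tcp [0.5881 0.281  0.0855] jaw yaw 33.8 w 0.0445 F [-0.1  0.3 -1.3] tilt z [ 0.002  0.001 -1.   ]
redm:.084 tool delta mm [ 0.8 -0.9  1.5]
```

>>> arm_command(
  rows=[
    {"fingers": -0.5, "x": 0, "y": 0, "z": 0.0015, "ax": 0, "ay": 0, "az": 0},
    {"fingers": -0.5, "x": 0, "y": 0, "z": 0, "ax": 0, "ay": 0, "az": 0},
    {"fingers": 0.15, "x": 0, "y": 0, "z": 0, "ax": 0, "ay": 0, "az": 0},
    {"fingers": 0.32, "x": 0, "y": 0, "z": 0, "ax": 0, "ay": 0, "az": 0},
    {"fingers": 0.32, "x": 0, "y": 0, "z": 0, "ax": 0, "ay": 0, "az": 0},
    {"fingers": 0.32, "x": 0, "y": 0, "z": -0.01, "ax": 0, "ay": 0, "az": 0},
    {"fingers": 0.32, "x": 0, "y": 0, "z": -0.03, "ax": 0, "ay": 0, "az": 0},
    {"fingers": 0.32, "x": 0, "y": 0, "z": -0.03, "ax": 0, "ay": 0, "az": 0},
    {"fingers": 0.55, "x": 0, "y": 0, "z": -0.03, "ax": 0, "ay": 0, "az": 0},
    {"fingers": 0.55, "x": 0, "y": 0, "z": 0, "ax": 0, "ay": 0, "az": 0},
  ],
)

```text
clock: 5.75
tcp_pos: [0.5909, 0.2813, 0.1901]
orientation: [1.48, 2.765, 0.014]
contact_force: [1.2, 0.6, 1.5]
grip_width: 0.0661
gripper_force: 0.0
```

```bash
python3 go.py blue:.17 blue:.076
```

```text
clock 5.75 tcp [0.5909 0.2813 0.1901] jaw yaw 33.7 w 0.0661 F [1.2 0.6 1.5] tilt z [ 0.009  0.005 -1.   ]
blue:.17 tool delta mm [ 139.6 -194.6   18.1]
blue:.076 tool delta mm [ 139.6 -195.5  112.1]
```

>>> arm_command(
  rows=[
    {"fingers": 0.55, "x": 0.01, "y": -0.014, "z": 0, "ax": 0, "ay": 0, "az": 0},
    {"fingers": 0.55, "x": 0.02, "y": -0.028, "z": 0, "ax": 0, "ay": 0, "az": 0},
    {"fingers": 0.55, "x": 0.02, "y": -0.028, "z": 0, "ax": 0, "ay": 0, "az": 0},
    {"fingers": 0.55, "x": 0.02, "y": -0.028, "z": 0, "ax": 0, "ay": 0, "az": 0},
    {"fingers": 0.55, "x": 0.02, "y": -0.028, "z": 0, "ax": 0, "ay": 0, "az": 0},
    {"fingers": 0.55, "x": 0.02, "y": -0.028, "z": 0, "ax": 0, "ay": 0, "az": 0},
    {"fingers": 0.55, "x": 0.02, "y": -0.028, "z": 0, "ax": 0, "ay": 0, "az": 0},
    {"fingers": 0.55, "x": 0.01, "y": -0.014, "z": 0, "ax": 0, "ay": 0, "az": 0},
    {"fingers": 0.55, "x": 0, "y": 0, "z": 0, "ax": 0, "ay": 0, "az": 0},
    {"fingers": 0.55, "x": 0, "y": 0, "z": 0, "ax": 0, "ay": 0, "az": 0},
  ],
)

```text
clock: 6.58
tcp_pos: [0.3463, 0.288, 0.1836]
orientation: [-1.479, -2.771, -0.001]
contact_force: [0.5, -0.6, 0.9]
grip_width: 0.0658
gripper_force: 0.0
```

```bash
python3 go.py blue:.078; python3 -c "
from m import *
for n,u,v in[('red',237,165),('white',255,197),('black',284,178)]: print(n,*top(u,v,16))
cv2.imwrite('pics/p2.png',f['frame'][:,:,::-1])"
```

```text
clock 6.58 tcp [0.3463 0.288  0.1836] jaw yaw 33.8 w 0.0658 F [ 0.5 -0.6  0.9] tilt z [ 0.     0.001 -1.   ]
blue:.078 tool delta mm [ -1.7   5.3 105.6]
red [0.5854 0.2805 0.1034] 379 [586.1 280.6] 23.7
white [0.5204 0.2367 0.111 ] 400 [520.6 237.3] 23.8
black [0.5666 0.1775 0.1117] 389 [567.  177.8] 23.9
```

View pics/p2.png

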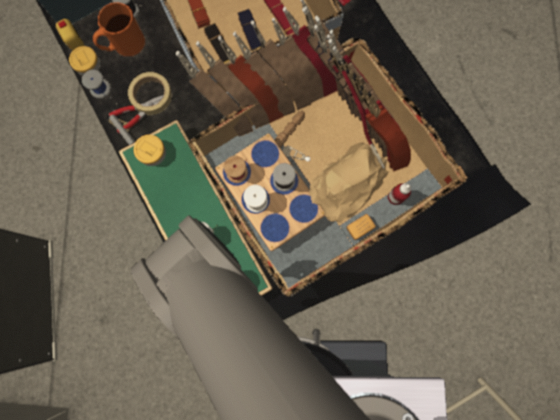

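The red spool now stands on the back-left mark at (236,170). White has slid about 5 mm toward the front to (256,198), so it was probably caught by its thread tail or by a finger. I'll check the clearances and tails before placing blue.

```bash
python3 - <<'E'
from m import *
from go import S,C
s=(P[...,:2]-C)@S
for n,u,v in[('red',237,165),('white',255,197),('black',284,178)]: print(n,(1000*(top(u,v,16)[0][:2]-C)@S).round(1))
for x in(-.11,-.09,-.07,-.05):
    print(x,[int(1000*P[...,2][(abs(s[...,0]-x)<.01)&(abs(s[...,1]-y)<.003)].max(initial=0)) for y in np.arange(.06,.09,.004)])
a=f['frame'][140:250,215:325]
g=grab('scene')['frame'][150:230,255:345]
cv2.imwrite('pics/z2.png',np.hstack([cv2.resize(a,(440,440),interpolation=cv2.INTER_CUBIC),cv2.resize(g,(360,440),interpolation=cv2.INTER_CUBIC)])[:,:,::-1])
E
```

```text
clock 6.68 tcp [0.3479 0.288  0.1835] jaw yaw 33.7 w 0.0664 F [ 0.4 -0.1  1.1] tilt z [ 0.001  0.001 -1.   ]
red [73.4 37.7]
white [-5.1 37.6]
black [  0.3 -37.5]
-0.11 [55, 55, 56, 55, 6, 9, 95, 95]
-0.09 [58, 58, 58, 56, 9, 16, 96, 96]
-0.07 [57, 57, 57, 55, 7, 25, 93, 98]
-0.05 [57, 55, 56, 54, 7, 34, 90, 98]
```

View pics/z2.png

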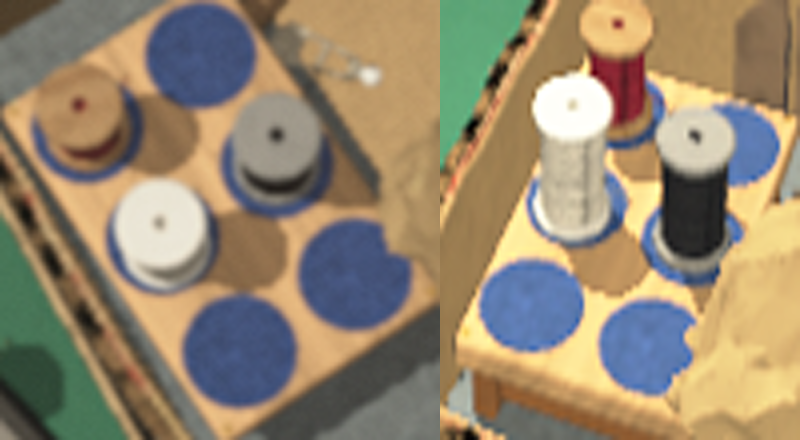

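The tails can't be seen. The paper heap covers the right edge of the front-right mark, at about (405,240) in the left crop. I'll turn the jaws 35° so that no finger points at white.

>>> arm_command(
  rows=[
    {"fingers": 0.55, "x": 0, "y": 0, "z": 0, "ax": 0, "ay": 0, "az": 7},
    {"fingers": 0.55, "x": 0, "y": 0, "z": 0, "ax": 0, "ay": 0, "az": 7},
    {"fingers": 0.55, "x": 0, "y": 0, "z": 0, "ax": 0, "ay": 0, "az": 7},
    {"fingers": 0.55, "x": 0, "y": 0, "z": 0, "ax": 0, "ay": 0, "az": 7},
    {"fingers": 0.55, "x": 0, "y": 0, "z": 0, "ax": 0, "ay": 0, "az": 7},
    {"fingers": 0.55, "x": 0, "y": 0, "z": 0, "ax": 0, "ay": 0, "az": 0},
  ],
)

```text
clock: 7.23
tcp_pos: [0.348, 0.2877, 0.183]
orientation: [2.252, 2.189, 0.0]
contact_force: [0.2, -0.1, -1.1]
grip_width: 0.0663
gripper_force: 0.0
```

```bash
sed -i 's/bluem=C+S@\[-.075,.0375\]/bluem=C+S@[-.078,.0345]/' go.py; python3 go.py blue:.078
```

```text
clock 7.23 tcp [0.348  0.2877 0.183 ] jaw yaw -1.6 w 0.0663 F [ 0.2 -0.1 -1.1] tilt z [ 0.001 -0.    -1.   ]
blue:.078 tool delta mm [  2.    3.6 105. ]
```

>>> arm_command(
  rows=[
    {"fingers": 0.55, "x": 0.002, "y": 0.0035, "z": 0.03, "ax": 0, "ay": 0, "az": 0},
    {"fingers": 0.55, "x": 0, "y": 0, "z": 0.035, "ax": 0, "ay": 0, "az": 0},
    {"fingers": 0.55, "x": 0, "y": 0, "z": 0.025, "ax": 0, "ay": 0, "az": 0},
    {"fingers": 0.55, "x": 0, "y": 0, "z": 0.015, "ax": 0, "ay": 0, "az": 0},
    {"fingers": 0.55, "x": 0, "y": 0, "z": 0, "ax": 0, "ay": 0, "az": 0},
    {"fingers": 0, "x": 0, "y": 0, "z": 0, "ax": 0, "ay": 0, "az": 0},
    {"fingers": -0.1, "x": 0, "y": 0, "z": 0, "ax": 0, "ay": 0, "az": 0},
    {"fingers": -0.3, "x": 0, "y": 0, "z": 0, "ax": 0, "ay": 0, "az": 0},
    {"fingers": -0.5, "x": 0, "y": 0, "z": 0, "ax": 0, "ay": 0, "az": 0},
    {"fingers": -0.5, "x": 0, "y": 0, "z": 0, "ax": 0, "ay": 0, "az": 0},
  ],
)

```text
clock: 8.07
tcp_pos: [0.3508, 0.2903, 0.0789]
orientation: [-2.245, -2.197, -0.003]
contact_force: [-0.0, 0.3, -0.8]
grip_width: 0.0443
gripper_force: 30.6
```

>>> arm_command(
  rows=[
    {"fingers": -0.5, "x": 0, "y": 0, "z": -0.03, "ax": 0, "ay": 0, "az": 0},
    {"fingers": -0.5, "x": 0, "y": 0, "z": -0.035, "ax": 0, "ay": 0, "az": 0},
    {"fingers": -0.5, "x": 0, "y": 0, "z": -0.03, "ax": 0, "ay": 0, "az": 0},
    {"fingers": -0.5, "x": 0, "y": 0, "z": 0, "ax": 0, "ay": 0, "az": 0},
  ],
)

```text
clock: 8.4
tcp_pos: [0.3528, 0.292, 0.1784]
orientation: [-2.245, -2.195, -0.015]
contact_force: [-1.1, -0.1, -0.6]
grip_width: 0.0441
gripper_force: 31.0
```

```bash
python3 go.py blue:.078 bluem:.0835
```

```text
clock 8.4 tcp [0.3528 0.292  0.1784] jaw yaw -1.3 w 0.0441 F [-1.1 -0.1 -0.6] tilt z [ 0.006  0.008 -1.   ]
blue:.078 tool delta mm [ -3.3  -1.7 100.4]
bluem:.0835 tool delta mm [-96.7 110.3  94.8]
```

>>> arm_command(
  rows=[
    {"fingers": -0.5, "x": -0.012, "y": 0.014, "z": 0, "ax": 0, "ay": 0, "az": 0},
    {"fingers": -0.5, "x": -0.023, "y": 0.026, "z": 0, "ax": 0, "ay": 0, "az": 0},
    {"fingers": -0.5, "x": -0.023, "y": 0.026, "z": 0, "ax": 0, "ay": 0, "az": 0},
    {"fingers": -0.5, "x": -0.023, "y": 0.026, "z": 0, "ax": 0, "ay": 0, "az": 0},
    {"fingers": -0.5, "x": -0.012, "y": 0.014, "z": 0, "ax": 0, "ay": 0, "az": 0},
    {"fingers": -0.5, "x": -0.004, "y": 0.004, "z": 0, "ax": 0, "ay": 0, "az": 0},
    {"fingers": -0.5, "x": 0, "y": 0, "z": 0, "ax": 0, "ay": 0, "az": 0},
    {"fingers": -0.5, "x": 0, "y": 0, "z": 0, "ax": 0, "ay": 0, "az": 0},
  ],
)

```text
clock: 9.07
tcp_pos: [0.4574, 0.1909, 0.1729]
orientation: [-2.245, -2.196, 0.0]
contact_force: [-0.6, 0.0, -0.5]
grip_width: 0.044
gripper_force: 31.0
```

```bash
python3 go.py bluem:.085
```

```text
clock 9.07 tcp [0.4574 0.1909 0.1729] jaw yaw -1.3 w 0.044 F [-0.6  0.  -0.5] tilt z [-0.001  0.    -1.   ]
bluem:.085 tool delta mm [ 2.7  4.1 87.9]
```

>>> arm_command(
  rows=[
    {"fingers": -0.5, "x": 0.0025, "y": 0.004, "z": 0.025, "ax": 0, "ay": 0, "az": 0},
    {"fingers": -0.5, "x": 0, "y": 0, "z": 0.025, "ax": 0, "ay": 0, "az": 0},
    {"fingers": -0.5, "x": 0, "y": 0, "z": 0.02, "ax": 0, "ay": 0, "az": 0},
    {"fingers": -0.5, "x": 0, "y": 0, "z": 0.01, "ax": 0, "ay": 0, "az": 0},
    {"fingers": -0.5, "x": 0, "y": 0, "z": 0.005, "ax": 0, "ay": 0, "az": 0},
    {"fingers": -0.5, "x": 0, "y": 0, "z": 0.002, "ax": 0, "ay": 0, "az": 0},
    {"fingers": -0.5, "x": 0, "y": 0, "z": 0, "ax": 0, "ay": 0, "az": 0},
    {"fingers": -0.5, "x": 0, "y": 0, "z": 0, "ax": 0, "ay": 0, "az": 0},
  ],
)

```text
clock: 9.73
tcp_pos: [0.4627, 0.1933, 0.0869]
orientation: [2.246, 2.197, 0.003]
contact_force: [0.1, -0.3, -0.3]
grip_width: 0.0446
gripper_force: 31.0
```

```bash
python3 go.py bluem:.0845; python3 m.py|egrep '^(white|black)'
```

```text
clock 9.73 tcp [0.4627 0.1933 0.0869] jaw yaw -1.3 w 0.0446 F [ 0.1 -0.3 -0.3] tilt z [ 0.001  0.001 -1.   ]
bluem:.0845 tool delta mm [ 0.2 -1.2  2.4]
white [0.4343 0.2069 0.4855] 133 [432. 206.] 22.3
black [0.4548 0.1789 0.4765] 121 [452.  177.9] 19.2
```

Occluded there; lower 2 mm, release slightly, and rise.

>>> arm_command(
  rows=[
    {"fingers": -0.5, "x": 0, "y": 0, "z": 0.002, "ax": 0, "ay": 0, "az": 0},
    {"fingers": -0.5, "x": 0, "y": 0, "z": 0, "ax": 0, "ay": 0, "az": 0},
    {"fingers": 0.12, "x": 0, "y": 0, "z": 0, "ax": 0, "ay": 0, "az": 0},
    {"fingers": 0.22, "x": 0, "y": 0, "z": 0, "ax": 0, "ay": 0, "az": 0},
    {"fingers": 0.22, "x": 0, "y": 0, "z": 0, "ax": 0, "ay": 0, "az": 0},
    {"fingers": 0.22, "x": 0, "y": 0, "z": -0.01, "ax": 0, "ay": 0, "az": 0},
    {"fingers": 0.22, "x": 0, "y": 0, "z": -0.03, "ax": 0, "ay": 0, "az": 0},
    {"fingers": 0.22, "x": 0, "y": 0, "z": -0.035, "ax": 0, "ay": 0, "az": 0},
    {"fingers": 0.22, "x": 0, "y": 0, "z": -0.035, "ax": 0, "ay": 0, "az": 0},
    {"fingers": 1, "x": 0, "y": 0, "z": -0.03, "ax": 0, "ay": 0, "az": 0},
  ],
)

```text
clock: 10.62
tcp_pos: [0.4625, 0.1924, 0.2268]
orientation: [2.247, 2.195, 0.002]
contact_force: [1.1, 0.8, -0.8]
grip_width: 0.0629
gripper_force: 0.0
```

```bash
python3 go.py bottle:.25
```

```text
clock 10.62 tcp [0.4625 0.1924 0.2268] jaw yaw -1.3 w 0.0629 F [ 1.1  0.8 -0.8] tilt z [ 0.001  0.001 -1.   ]
bottle:.25 tool delta mm [-263.9   83.3  -23.2]
```

```bash
python3 - <<'E'
from m import *
from scipy.optimize import least_squares
for n in('top','scene'):
    g=grab(n);Q=points(g);h=cv2.cvtColor(g['frame'],cv2.COLOR_RGB2HSV)
    m=((h[...,0]<8)|(h[...,0]>170))&(h[...,1]>110)&(abs(Q[...,0]-.54)<.035)&(abs(Q[...,1]+.074)<.035)&(Q[...,2]>.02)
    q=Q[m]; print(n,len(q),q.min(0).round(3),q.max(0).round(3))
    for a,b in((.02,.045),(.045,.07),(.07,.12)):
        k=q[(q[:,2]>a)&(q[:,2]<b),:2]
        if len(k)>6:
            s=least_squares(lambda c:np.hypot(*(k-c).T)-.0185,[.545,-.08],loss='soft_l1',f_scale=.002); print(a,len(k),s.x.round(4),k.mean(0).round(4))
import go
print(r.get_obs()['joints'].round(2))
top0=[(n,top(u,v,16)[0]) for n,u,v in[('blue',276,222),('white',256,197),('red',237,165),('black',284,178)]]
for n,p in top0: print(n,p,(1000*(p[:2]-go.C)@go.S).round(1))
E
```

```text
top 158 [ 0.522 -0.092  0.025] [ 0.554 -0.057  0.077]
0.02 7 [ 0.5407 -0.0752] [ 0.5227 -0.0786]
0.045 86 [ 0.5417 -0.0763] [ 0.5313 -0.0684]
0.07 65 [ 0.5451 -0.0814] [ 0.5356 -0.0695]
scene 112 [ 0.507 -0.107  0.026] [ 0.551 -0.061  0.08 ]
0.045 18 [ 0.5428 -0.0705] [ 0.5384 -0.0822]
0.07 93 [ 0.5452 -0.0679] [ 0.5339 -0.0782]
clock 10.77 tcp [0.4636 0.1934 0.227 ] jaw yaw -1.3 w 0.083 F [-0.8 -0.5 -0. ] tilt z [ 0.005  0.004 -1.   ]
[-0.9   0.22  0.44  2.01 -0.12  0.92 -0.42]
blue [0.3767 0.1827 0.6371] [-154.5   72.6]
white [0.4087 0.2064 0.6051] [-114.7   74.5]
red [0.4362 0.2174 0.5935] [-85.8  68.4]
black [0.4146 0.1776 0.622 ] [-125.9   47.3]
```

>>> arm_command(
  rows=[
    {"fingers": 1, "x": 0, "y": 0, "z": -0.015, "ax": 0, "ay": 0, "az": 7.1},
    {"fingers": 1, "x": 0, "y": 0, "z": -0.02, "ax": 0, "ay": 0, "az": 7.1},
    {"fingers": 1, "x": 0, "y": 0, "z": 0, "ax": 0, "ay": 0, "az": 7.1},
    {"fingers": 1, "x": 0, "y": 0, "z": 0, "ax": 0, "ay": 0, "az": 7.1},
    {"fingers": 1, "x": 0, "y": 0, "z": 0, "ax": 0, "ay": 0, "az": 7.1},
    {"fingers": 1, "x": 0, "y": 0, "z": 0, "ax": 0, "ay": 0, "az": 7.1},
    {"fingers": 1, "x": 0, "y": 0, "z": 0, "ax": 0, "ay": 0, "az": 7.1},
    {"fingers": 1, "x": 0, "y": 0, "z": 0, "ax": 0, "ay": 0, "az": 7.1},
    {"fingers": 1, "x": 0, "y": 0, "z": 0, "ax": 0, "ay": 0, "az": 0},
  ],
)

```text
clock: 11.52
tcp_pos: [0.4614, 0.1924, 0.258]
orientation: [3.021, 0.857, -0.003]
contact_force: [0.0, 0.1, 0.3]
grip_width: 0.0855
gripper_force: 0.0
```

```bash
sed -i 's/bottle=\[.5396,-.0734\]/bottle=[.5418,-.0755]/' go.py; python3 go.py bottle:.25
```

```text
clock 11.52 tcp [0.4614 0.1924 0.258 ] jaw yaw -58.3 w 0.0855 F [0.  0.1 0.3] tilt z [-0.002 -0.001 -1.   ]
bottle:.25 tool delta mm [-72.2 270.2   8.2]
```

>>> arm_command(
  rows=[
    {"fingers": 1, "x": -0.005, "y": 0.018, "z": 0, "ax": 0, "ay": 0, "az": 0},
    {"fingers": 1, "x": -0.009, "y": 0.034, "z": 0, "ax": 0, "ay": 0, "az": 0},
    {"fingers": 1, "x": -0.009, "y": 0.034, "z": 0, "ax": 0, "ay": 0, "az": 0},
    {"fingers": 1, "x": -0.009, "y": 0.034, "z": 0, "ax": 0, "ay": 0, "az": 0},
    {"fingers": 1, "x": -0.009, "y": 0.034, "z": 0, "ax": 0, "ay": 0, "az": 0},
    {"fingers": 1, "x": -0.009, "y": 0.034, "z": 0, "ax": 0, "ay": 0, "az": 0},
    {"fingers": 1, "x": -0.009, "y": 0.034, "z": 0, "ax": 0, "ay": 0, "az": 0},
    {"fingers": 1, "x": -0.009, "y": 0.034, "z": 0, "ax": 0, "ay": 0, "az": 0},
    {"fingers": 1, "x": -0.004, "y": 0.014, "z": 0, "ax": 0, "ay": 0, "az": 0},
    {"fingers": 1, "x": 0, "y": 0, "z": 0, "ax": 0, "ay": 0, "az": 0},
  ],
)

```text
clock: 12.35
tcp_pos: [0.5436, -0.0793, 0.2586]
orientation: [3.02, 0.859, -0.002]
contact_force: [0.3, -0.2, -1.2]
grip_width: 0.0855
gripper_force: 0.0
```

```bash
python3 go.py bottle:.067; python3 - <<'E'
from m import *
cv2.imwrite('pics/p3.png',f['frame'][:,:,::-1]); grab('scene','s3')
from go import *
for n,u,v in[('blue',276,222),('white',254,197),('red',237,165),('black',284,178)]:
    p=top(u,v,16); print(n,p,(1000*(p[0][:2]-C)@S).round(1))
E
```

```text
clock 12.35 tcp [ 0.5436 -0.0793  0.2586] jaw yaw -58.2 w 0.0855 F [ 0.3 -0.2 -1.2] tilt z [-0.001 -0.002 -1.   ]
bottle:.067 tool delta mm [  0.8  -4.6 191.6]
clock 12.45 tcp [ 0.5433 -0.0746  0.2582] jaw yaw -58.0 w 0.0856 F [ 0.5 -0.3 -0.7] tilt z [-0.002  0.    -1.   ]
blue (array([0.4607, 0.1928, 0.103 ]), 411, array([460.8, 192.7]), 23.4) [-79.1  34.3]
white (array([0.5203, 0.2367, 0.1111]), 398, array([520.5, 237. ]), 23.6) [-5.1 37.6]
red (array([0.5856, 0.2804, 0.1034]), 377, array([585.8, 280.7]), 23.8) [73.4 37.6]
black (array([0.5666, 0.1774, 0.1114]), 389, array([567. , 177.7]), 23.8) [  0.3 -37.4]
```

View pics/p3.png

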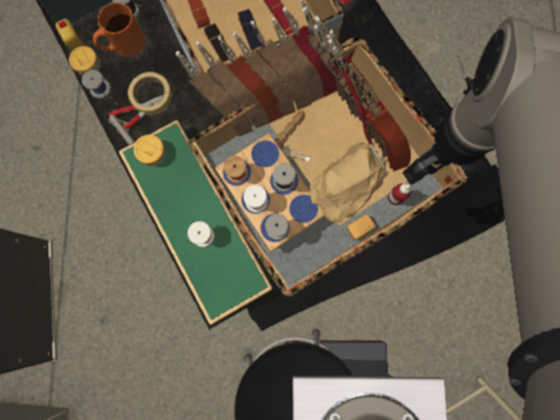

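View pics/s3.png

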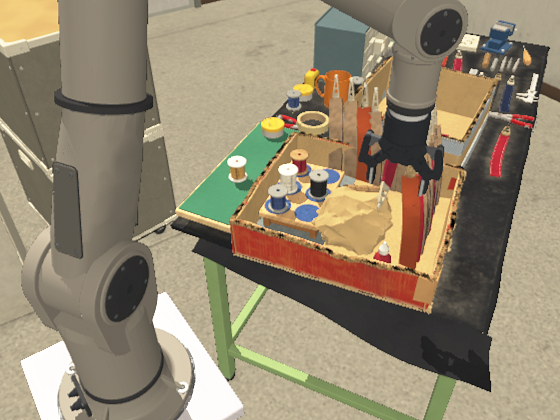

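The top view shows blue, white, red and black standing on the stand at (276,227), (255,198), (236,170) and (285,178), and tan still on the bench at (200,233). The gripper is above the bottle at (401,192). I'll narrow the jaws and descend.

>>> arm_command(
  rows=[
    {"fingers": 0.4, "x": 0, "y": -0.003, "z": 0.03, "ax": 0, "ay": 0, "az": 0},
    {"fingers": 0.4, "x": 0, "y": 0, "z": 0.03, "ax": 0, "ay": 0, "az": 0},
    {"fingers": 0.4, "x": 0, "y": 0, "z": 0.03, "ax": 0, "ay": 0, "az": 0},
    {"fingers": 0.4, "x": 0, "y": 0, "z": 0, "ax": 0, "ay": 0, "az": 0},
    {"fingers": 0.4, "x": 0, "y": 0, "z": 0, "ax": 0, "ay": 0, "az": 0},
  ],
)

```text
clock: 12.87
tcp_pos: [0.5411, -0.0703, 0.168]
orientation: [-3.018, -0.868, 0.006]
contact_force: [0.9, 0.5, -0.7]
grip_width: 0.0597
gripper_force: 0.0
```

```bash
python3 go.py bottle:.067
```

```text
clock 12.87 tcp [ 0.5411 -0.0703  0.168 ] jaw yaw -57.9 w 0.0597 F [ 0.9  0.5 -0.7] tilt z [-0.004  0.    -1.   ]
bottle:.067 tool delta mm [ -1.8   5.1 101. ]
```

>>> arm_command(
  rows=[
    {"fingers": 0.4, "x": -0.0015, "y": 0.0045, "z": 0, "ax": 0, "ay": 0, "az": 0},
    {"fingers": 0.4, "x": 0, "y": 0, "z": 0, "ax": 0, "ay": 0, "az": 0},
    {"fingers": 0.4, "x": 0, "y": 0, "z": 0.02, "ax": 0, "ay": 0, "az": 0},
    {"fingers": 0.4, "x": 0, "y": 0, "z": 0.02, "ax": 0, "ay": 0, "az": 0},
    {"fingers": 0.4, "x": 0, "y": 0, "z": 0.02, "ax": 0, "ay": 0, "az": 0},
    {"fingers": 0.4, "x": 0, "y": 0, "z": 0.01, "ax": 0, "ay": 0, "az": 0},
    {"fingers": 0.4, "x": 0, "y": 0, "z": 0, "ax": 0, "ay": 0, "az": 0},
  ],
)

```text
clock: 13.45
tcp_pos: [0.5429, -0.0763, 0.0984]
orientation: [-3.02, -0.864, 0.002]
contact_force: [-1.0, -0.4, 0.6]
grip_width: 0.0599
gripper_force: 0.0
```

```bash
python3 go.py bottle:.067
```

```text
clock 13.45 tcp [ 0.5429 -0.0763  0.0984] jaw yaw -58.1 w 0.0599 F [-1.  -0.4  0.6] tilt z [-0.002  0.    -1.   ]
bottle:.067 tool delta mm [-0.5 -1.3 31.4]
```

>>> arm_command(
  rows=[
    {"fingers": 0.4, "x": 0, "y": 0, "z": 0.015, "ax": 0, "ay": 0, "az": 0},
    {"fingers": 0.4, "x": 0, "y": 0, "z": 0.01, "ax": 0, "ay": 0, "az": 0},
    {"fingers": 0.4, "x": 0, "y": 0, "z": 0.005, "ax": 0, "ay": 0, "az": 0},
    {"fingers": 0.4, "x": 0, "y": 0, "z": 0, "ax": 0, "ay": 0, "az": 0},
    {"fingers": 0, "x": 0, "y": 0, "z": 0, "ax": 0, "ay": 0, "az": 0},
    {"fingers": -0.2, "x": 0, "y": 0, "z": 0, "ax": 0, "ay": 0, "az": 0},
    {"fingers": -0.4, "x": 0, "y": 0, "z": 0, "ax": 0, "ay": 0, "az": 0},
    {"fingers": -0.6, "x": 0, "y": 0, "z": 0, "ax": 0, "ay": 0, "az": 0},
    {"fingers": -0.6, "x": 0, "y": 0, "z": 0, "ax": 0, "ay": 0, "az": 0},
    {"fingers": -0.6, "x": 0, "y": 0, "z": 0, "ax": 0, "ay": 0, "az": 0},
  ],
  grip_force=30,
)

```text
clock: 14.28
tcp_pos: [0.5437, -0.0766, 0.0695]
orientation: [3.02, 0.864, 0.001]
contact_force: [-0.6, 1.0, 4.4]
grip_width: 0.0363
gripper_force: 33.4
```

```bash
python3 go.py bottle:.067 inkm:.3
```

```text
clock 14.28 tcp [ 0.5437 -0.0766  0.0695] jaw yaw -58.1 w 0.0363 F [-0.6  1.   4.4] tilt z [ 0.001  0.    -1.   ]
bottle:.067 tool delta mm [-1.1 -1.9  2.5]
inkm:.3 tool delta mm [  78.5 -202.8 -230.5]
```

>>> arm_command(
  rows=[
    {"fingers": -0.6, "x": 0, "y": 0, "z": -0.015, "ax": 0, "ay": 0, "az": 0},
    {"fingers": -0.6, "x": 0, "y": 0, "z": -0.03, "ax": 0, "ay": 0, "az": 0},
    {"fingers": -0.6, "x": 0, "y": 0, "z": -0.035, "ax": 0, "ay": 0, "az": 0},
    {"fingers": -0.6, "x": 0, "y": 0, "z": -0.035, "ax": 0, "ay": 0, "az": 0},
    {"fingers": -0.6, "x": 0, "y": 0, "z": -0.035, "ax": 0, "ay": 0, "az": 0},
    {"fingers": -0.6, "x": 0, "y": 0, "z": -0.035, "ax": 0, "ay": 0, "az": 0},
    {"fingers": -0.6, "x": 0, "y": 0, "z": -0.025, "ax": 0, "ay": 0, "az": 0},
    {"fingers": -0.6, "x": 0, "y": 0, "z": 0, "ax": 0, "ay": 0, "az": 0},
  ],
)

```text
clock: 14.95
tcp_pos: [0.546, -0.0774, 0.2842]
orientation: [3.019, 0.863, 0.014]
contact_force: [1.2, -1.3, -0.2]
grip_width: 0.0364
gripper_force: 33.1
```

>>> arm_command(
  rows=[
    {"fingers": -0.6, "x": 0.007, "y": -0.018, "z": 0, "ax": 0, "ay": 0, "az": 0},
    {"fingers": -0.6, "x": 0.013, "y": -0.034, "z": 0, "ax": 0, "ay": 0, "az": 0},
    {"fingers": -0.6, "x": 0.013, "y": -0.034, "z": 0, "ax": 0, "ay": 0, "az": 0},
    {"fingers": -0.6, "x": 0.013, "y": -0.034, "z": 0, "ax": 0, "ay": 0, "az": 0},
    {"fingers": -0.6, "x": 0.013, "y": -0.034, "z": 0, "ax": 0, "ay": 0, "az": 0},
    {"fingers": -0.6, "x": 0.012, "y": -0.032, "z": 0, "ax": 0, "ay": 0, "az": 0},
    {"fingers": -0.6, "x": 0.006, "y": -0.016, "z": 0, "ax": 0, "ay": 0, "az": 0},
    {"fingers": -0.6, "x": 0, "y": 0, "z": 0, "ax": 0, "ay": 0, "az": 0},
  ],
)

```text
clock: 15.62
tcp_pos: [0.5002, 0.1409, 0.2779]
orientation: [-3.016, -0.875, 0.003]
contact_force: [-0.2, 1.1, -1.4]
grip_width: 0.0363
gripper_force: 33.1
```

>>> arm_command(
  rows=[
    {"fingers": -0.6, "x": 0, "y": 0, "z": 0, "ax": 0, "ay": 0, "az": -4},
    {"fingers": -0.6, "x": 0, "y": 0, "z": 0, "ax": 0, "ay": 0, "az": -7.1},
    {"fingers": -0.6, "x": 0, "y": 0, "z": 0, "ax": 0, "ay": 0, "az": -7.1},
    {"fingers": -0.6, "x": 0, "y": 0, "z": 0, "ax": 0, "ay": 0, "az": -7.1},
    {"fingers": -0.6, "x": 0, "y": 0, "z": 0, "ax": 0, "ay": 0, "az": -7.1},
    {"fingers": -0.6, "x": 0, "y": 0, "z": 0, "ax": 0, "ay": 0, "az": -7.1},
    {"fingers": -0.6, "x": 0, "y": 0, "z": 0, "ax": 0, "ay": 0, "az": -7.1},
    {"fingers": -0.6, "x": 0, "y": 0, "z": 0, "ax": 0, "ay": 0, "az": -7.1},
    {"fingers": -0.6, "x": 0, "y": 0, "z": 0, "ax": 0, "ay": 0, "az": -7.1},
    {"fingers": -0.6, "x": 0, "y": 0, "z": 0, "ax": 0, "ay": 0, "az": -7.1},
  ],
)

```text
clock: 16.45
tcp_pos: [0.5017, 0.1344, 0.2782]
orientation: [-2.017, -2.408, 0.002]
contact_force: [0.7, -0.4, -0.4]
grip_width: 0.0365
gripper_force: 33.0
```

>>> arm_command(
  rows=[
    {"fingers": -0.6, "x": 0, "y": 0, "z": 0, "ax": 0, "ay": 0, "az": -7.1},
    {"fingers": -0.6, "x": 0, "y": 0, "z": 0, "ax": 0, "ay": 0, "az": -3},
    {"fingers": -0.6, "x": 0, "y": 0, "z": 0, "ax": 0, "ay": 0, "az": 0},
    {"fingers": -0.6, "x": 0, "y": 0, "z": 0, "ax": 0, "ay": 0, "az": 0},
  ],
)

```text
clock: 16.78
tcp_pos: [0.5017, 0.1347, 0.2784]
orientation: [-1.808, -2.569, 0.001]
contact_force: [-0.0, 0.4, -0.8]
grip_width: 0.0363
gripper_force: 33.0
```

```bash
python3 go.py inkm:.12; python3 -c "
from h import *
grab('scene','s4')"
```

```text
clock 16.78 tcp [0.5017 0.1347 0.2784] jaw yaw 19.7 w 0.0363 F [-0.   0.4 -0.8] tilt z [-0.001 -0.001 -1.   ]
inkm:.12 tool delta mm [  1.9   2.1 158.4]
```

View pics/s4.png

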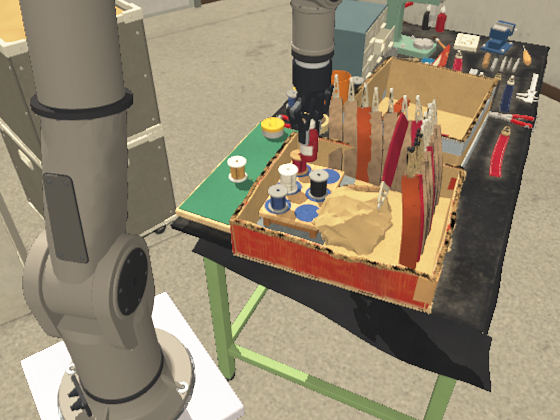

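The bottle hangs upright in the jaws above the front-right mark (around (308,150) in the scene view), and the stand is undisturbed. I'll lower it now.

>>> arm_command(
  rows=[
    {"fingers": -0.6, "x": 0.0025, "y": 0.001, "z": 0.015, "ax": 0, "ay": 0, "az": 0},
    {"fingers": -0.6, "x": 0, "y": 0, "z": 0.025, "ax": 0, "ay": 0, "az": 0},
    {"fingers": -0.6, "x": 0, "y": 0, "z": 0.025, "ax": 0, "ay": 0, "az": 0},
    {"fingers": -0.6, "x": 0, "y": 0, "z": 0.025, "ax": 0, "ay": 0, "az": 0},
    {"fingers": -0.6, "x": 0, "y": 0, "z": 0.02, "ax": 0, "ay": 0, "az": 0},
    {"fingers": -0.6, "x": 0, "y": 0, "z": 0.015, "ax": 0, "ay": 0, "az": 0},
    {"fingers": -0.6, "x": 0, "y": 0, "z": 0.015, "ax": 0, "ay": 0, "az": 0},
    {"fingers": -0.6, "x": 0, "y": 0, "z": 0.01, "ax": 0, "ay": 0, "az": 0},
    {"fingers": -0.6, "x": 0, "y": 0, "z": 0, "ax": 0, "ay": 0, "az": 0},
    {"fingers": -0.6, "x": 0, "y": 0, "z": 0, "ax": 0, "ay": 0, "az": 0},
  ],
)

```text
clock: 17.67
tcp_pos: [0.502, 0.1381, 0.1289]
orientation: [-1.805, -2.571, 0.001]
contact_force: [0.2, -0.3, -0.1]
grip_width: 0.0362
gripper_force: 33.0
```

```bash
python3 go.py inkm:.12
```

```text
clock 17.67 tcp [0.502  0.1381 0.1289] jaw yaw 19.9 w 0.0362 F [ 0.2 -0.3 -0.1] tilt z [-0.001 -0.001 -1.   ]
inkm:.12 tool delta mm [-1.3  0.6  8.9]
```

>>> arm_command(
  rows=[
    {"fingers": -0.6, "x": 0, "y": 0, "z": 0.005, "ax": 0, "ay": 0, "az": 0},
    {"fingers": -0.6, "x": 0, "y": 0, "z": 0.003, "ax": 0, "ay": 0, "az": 0},
    {"fingers": -0.6, "x": 0, "y": 0, "z": 0.001, "ax": 0, "ay": 0, "az": 0},
    {"fingers": -0.6, "x": 0, "y": 0, "z": 0, "ax": 0, "ay": 0, "az": 0},
    {"fingers": -0.6, "x": 0, "y": 0, "z": 0, "ax": 0, "ay": 0, "az": 0},
  ],
)

```text
clock: 18.08
tcp_pos: [0.5021, 0.1384, 0.1202]
orientation: [1.804, 2.572, 0.001]
contact_force: [-0.3, 0.2, -0.7]
grip_width: 0.036
gripper_force: 33.0
```

```bash
python3 go.py inkm:.12
```

```text
clock 18.08 tcp [0.5021 0.1384 0.1202] jaw yaw 19.9 w 0.036 F [-0.3  0.2 -0.7] tilt z [ 0.  0. -1.]
inkm:.12 tool delta mm [-1.5  0.3  0.2]
```

>>> arm_command(
  rows=[
    {"fingers": -0.6, "x": 0, "y": 0, "z": 0.001, "ax": 0, "ay": 0, "az": 0},
    {"fingers": -0.6, "x": 0, "y": 0, "z": 0, "ax": 0, "ay": 0, "az": 0},
    {"fingers": -0.05, "x": 0, "y": 0, "z": 0, "ax": 0, "ay": 0, "az": 0},
    {"fingers": 0.08, "x": 0, "y": 0, "z": 0, "ax": 0, "ay": 0, "az": 0},
    {"fingers": 0.08, "x": 0, "y": 0, "z": 0, "ax": 0, "ay": 0, "az": 0},
    {"fingers": 0.08, "x": 0, "y": 0, "z": -0.01, "ax": 0, "ay": 0, "az": 0},
    {"fingers": 0.08, "x": 0, "y": 0, "z": -0.02, "ax": 0, "ay": 0, "az": 0},
    {"fingers": 0.08, "x": 0, "y": 0, "z": -0.035, "ax": 0, "ay": 0, "az": 0},
    {"fingers": 0.08, "x": 0, "y": 0, "z": -0.035, "ax": 0, "ay": 0, "az": 0},
    {"fingers": 0.4, "x": 0, "y": 0, "z": -0.035, "ax": 0, "ay": 0, "az": 0},
  ],
)

```text
clock: 18.92
tcp_pos: [0.5017, 0.1379, 0.256]
orientation: [1.804, 2.572, -0.001]
contact_force: [0.2, 0.2, -0.1]
grip_width: 0.0567
gripper_force: 0.0
```

```bash
python3 go.py tan:.18
```

```text
clock 18.92 tcp [0.5017 0.1379 0.256 ] jaw yaw 19.9 w 0.0567 F [ 0.2  0.2 -0.1] tilt z [-0. -0. -1.]
tan:.18 tool delta mm [219.8  21.   75.9]
```

>>> arm_command(
  rows=[
    {"fingers": 0.55, "x": 0.015, "y": 0.002, "z": 0, "ax": 0, "ay": 0, "az": 0},
    {"fingers": 0.55, "x": 0.033, "y": 0.003, "z": 0, "ax": 0, "ay": 0, "az": 0},
    {"fingers": 0.55, "x": 0.035, "y": 0.003, "z": 0, "ax": 0, "ay": 0, "az": 0},
    {"fingers": 0.55, "x": 0.035, "y": 0.003, "z": 0, "ax": 0, "ay": 0, "az": 0},
    {"fingers": 0.55, "x": 0.035, "y": 0.003, "z": 0, "ax": 0, "ay": 0, "az": 0},
    {"fingers": 0.55, "x": 0.035, "y": 0.003, "z": 0.01, "ax": 0, "ay": 0, "az": 0},
    {"fingers": 0.55, "x": 0.022, "y": 0.003, "z": 0.025, "ax": 0, "ay": 0, "az": 0},
    {"fingers": 0.55, "x": 0.01, "y": 0.001, "z": 0.03, "ax": 0, "ay": 0, "az": 0},
    {"fingers": 0.55, "x": 0, "y": 0, "z": 0.01, "ax": 0, "ay": 0, "az": 0},
    {"fingers": 0.55, "x": 0, "y": 0, "z": 0, "ax": 0, "ay": 0, "az": 0},
  ],
)

```text
clock: 19.75
tcp_pos: [0.4452, 0.351, 0.1769]
orientation: [-1.802, -2.573, 0.009]
contact_force: [1.3, -0.7, 1.1]
grip_width: 0.0663
gripper_force: 0.0
```

```bash
python3 go.py tan:.078; python3 - <<'E'
from m import *
cv2.imwrite('pics/p5.png',f['frame'][:,:,::-1])
from go import *
for n,u,v in[('blue',276,222),('white',254,197),('red',237,165),('black',284,178)]:
    p=top(u,v,16); print(n,p[1:],(1000*(p[0][:2]-C)@S).round(1))
E
```

```text
clock 19.75 tcp [0.4452 0.351  0.1769] jaw yaw 20.0 w 0.0663 F [ 1.3 -0.7  1.1] tilt z [-0.004 -0.004 -1.   ]
tan:.078 tool delta mm [ 0.4  2.  98.8]
clock 19.8 tcp [0.4468 0.3507 0.1787] jaw yaw 19.9 w 0.0658 F [ 0.5 -0.2  0.4] tilt z [-0.001 -0.003 -1.   ]
blue (411, array([460.9, 192.8]), 23.5) [-79.1  34.2]
white (397, array([520.9, 236.6]), 23.7) [-5.1 37.6]
red (382, array([586., 281.]), 23.7) [73.4 37.7]
black (385, array([566.8, 177.4]), 23.7) [  0.3 -37.3]
```

View pics/p5.png

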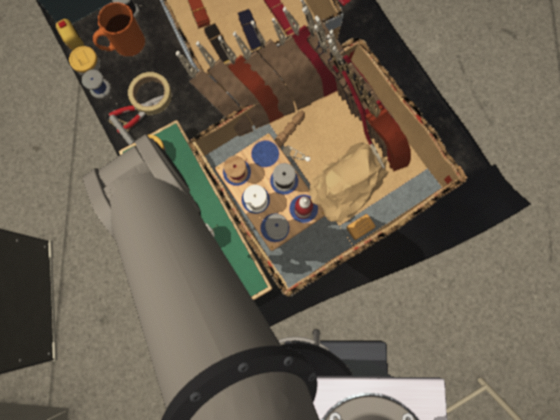

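The bottle stands upright on the front-right mark at (304,205), and the others are unchanged. Next is the tan spool.

>>> arm_command(
  rows=[
    {"fingers": 0.55, "x": 0.0005, "y": 0, "z": 0.03, "ax": 0, "ay": 0, "az": 0},
    {"fingers": 0.55, "x": 0, "y": 0, "z": 0.03, "ax": 0, "ay": 0, "az": 0},
    {"fingers": 0.55, "x": 0, "y": 0, "z": 0.025, "ax": 0, "ay": 0, "az": 0},
    {"fingers": 0.55, "x": 0, "y": 0, "z": 0.015, "ax": 0, "ay": 0, "az": 0},
    {"fingers": 0.55, "x": 0, "y": 0, "z": 0, "ax": 0, "ay": 0, "az": 0},
    {"fingers": 0, "x": 0, "y": 0, "z": 0, "ax": 0, "ay": 0, "az": 0},
    {"fingers": -0.1, "x": 0, "y": 0, "z": 0, "ax": 0, "ay": 0, "az": 0},
    {"fingers": -0.3, "x": 0, "y": 0, "z": 0, "ax": 0, "ay": 0, "az": 0},
    {"fingers": -0.5, "x": 0, "y": 0, "z": 0, "ax": 0, "ay": 0, "az": 0},
    {"fingers": -0.5, "x": 0, "y": 0, "z": 0, "ax": 0, "ay": 0, "az": 0},
  ],
)

```text
clock: 20.63
tcp_pos: [0.4484, 0.3532, 0.0814]
orientation: [1.804, 2.57, 0.006]
contact_force: [0.3, -1.7, 7.7]
grip_width: 0.0443
gripper_force: 31.1
```

```bash
python3 go.py tan:.078 black:.25
```

```text
clock 20.63 tcp [0.4484 0.3532 0.0814] jaw yaw 19.9 w 0.0443 F [ 0.3 -1.7  7.7] tilt z [ 0.003  0.002 -1.   ]
tan:.078 tool delta mm [-0.9 -2.2  3.4]
black:.25 tool delta mm [-205.3   52.  -168.7]
```

>>> arm_command(
  rows=[
    {"fingers": -0.5, "x": 0, "y": 0, "z": -0.02, "ax": 0, "ay": 0, "az": 0},
    {"fingers": -0.5, "x": 0, "y": 0, "z": -0.035, "ax": 0, "ay": 0, "az": 0},
    {"fingers": -0.5, "x": 0, "y": 0, "z": -0.035, "ax": 0, "ay": 0, "az": 0},
    {"fingers": -0.5, "x": 0, "y": 0, "z": -0.035, "ax": 0, "ay": 0, "az": 0},
    {"fingers": -0.5, "x": 0, "y": 0, "z": -0.025, "ax": 0, "ay": 0, "az": 0},
    {"fingers": -0.5, "x": 0, "y": 0, "z": 0, "ax": 0, "ay": 0, "az": 0},
    {"fingers": -0.5, "x": 0, "y": 0, "z": 0, "ax": 0, "ay": 0, "az": 0},
  ],
)

```text
clock: 21.22
tcp_pos: [0.4475, 0.3535, 0.2315]
orientation: [1.804, 2.572, 0.008]
contact_force: [-0.6, 0.4, -1.4]
grip_width: 0.0441
gripper_force: 30.9
```

```bash
python3 go.py black:.144
```

```text
clock 21.22 tcp [0.4475 0.3535 0.2315] jaw yaw 19.9 w 0.0441 F [-0.6  0.4 -1.4] tilt z [ 0.003  0.004 -1.   ]
black:.144 tool delta mm [-206.3   51.6   87.2]
```

>>> arm_command(
  rows=[
    {"fingers": -0.5, "x": -0.016, "y": 0.004, "z": 0, "ax": 0, "ay": 0, "az": 0},
    {"fingers": -0.5, "x": -0.03, "y": 0.0075, "z": 0, "ax": 0, "ay": 0, "az": 0},
    {"fingers": -0.5, "x": -0.035, "y": 0.009, "z": 0, "ax": 0, "ay": 0, "az": 0},
    {"fingers": -0.5, "x": -0.035, "y": 0.009, "z": 0, "ax": 0, "ay": 0, "az": 0},
    {"fingers": -0.5, "x": -0.035, "y": 0.009, "z": 0, "ax": 0, "ay": 0, "az": 0},
    {"fingers": -0.5, "x": -0.03, "y": 0.0075, "z": 0, "ax": 0, "ay": 0, "az": 0},
    {"fingers": -0.5, "x": -0.02, "y": 0.005, "z": 0, "ax": 0, "ay": 0, "az": 0},
    {"fingers": -0.5, "x": -0.005, "y": 0.001, "z": 0, "ax": 0, "ay": 0, "az": 0},
    {"fingers": -0.5, "x": 0, "y": 0, "z": 0, "ax": 0, "ay": 0, "az": 0},
    {"fingers": -0.5, "x": 0, "y": 0, "z": 0, "ax": 0, "ay": 0, "az": 0},
  ],
)

```text
clock: 22.05
tcp_pos: [0.5648, 0.1775, 0.2281]
orientation: [-1.802, -2.571, 0.002]
contact_force: [-0.8, 0.1, -0.5]
grip_width: 0.0442
gripper_force: 30.9
```

```bash
python3 go.py black:.145
```

```text
clock 22.05 tcp [0.5648 0.1775 0.2281] jaw yaw 19.9 w 0.0442 F [-0.8  0.1 -0.5] tilt z [-0.002 -0.    -1.   ]
black:.145 tool delta mm [-0.7  1.8 83.1]
```

>>> arm_command(
  rows=[
    {"fingers": -0.5, "x": 0, "y": 0.0015, "z": 0.015, "ax": 0, "ay": 0, "az": 0},
    {"fingers": -0.5, "x": 0, "y": 0, "z": 0.025, "ax": 0, "ay": 0, "az": 0},
    {"fingers": -0.5, "x": 0, "y": 0, "z": 0.02, "ax": 0, "ay": 0, "az": 0},
    {"fingers": -0.5, "x": 0, "y": 0, "z": 0.01, "ax": 0, "ay": 0, "az": 0},
    {"fingers": -0.5, "x": 0, "y": 0, "z": 0.008, "ax": 0, "ay": 0, "az": 0},
    {"fingers": -0.5, "x": 0, "y": 0, "z": 0, "ax": 0, "ay": 0, "az": 0},
    {"fingers": -0.5, "x": 0, "y": 0, "z": 0, "ax": 0, "ay": 0, "az": 0},
    {"fingers": -0.5, "x": 0, "y": 0, "z": 0, "ax": 0, "ay": 0, "az": 0},
  ],
)

```text
clock: 22.72
tcp_pos: [0.5677, 0.1779, 0.1521]
orientation: [1.803, 2.572, 0.002]
contact_force: [0.7, -0.1, -0.5]
grip_width: 0.0446
gripper_force: 30.9
```

```bash
python3 go.py black:.145; python3 -c "
from h import *
a=grab('scene')['frame'][100:260,230:400]
cv2.imwrite('pics/s6.png',cv2.resize(a,(638,600),interpolation=cv2.INTER_CUBIC)[:,:,::-1])"
```

```text
clock 22.72 tcp [0.5677 0.1779 0.1521] jaw yaw 19.9 w 0.0446 F [ 0.7 -0.1 -0.5] tilt z [ 0.002  0.001 -1.   ]
black:.145 tool delta mm [-0.  -1.3  7.1]
```

View pics/s6.png

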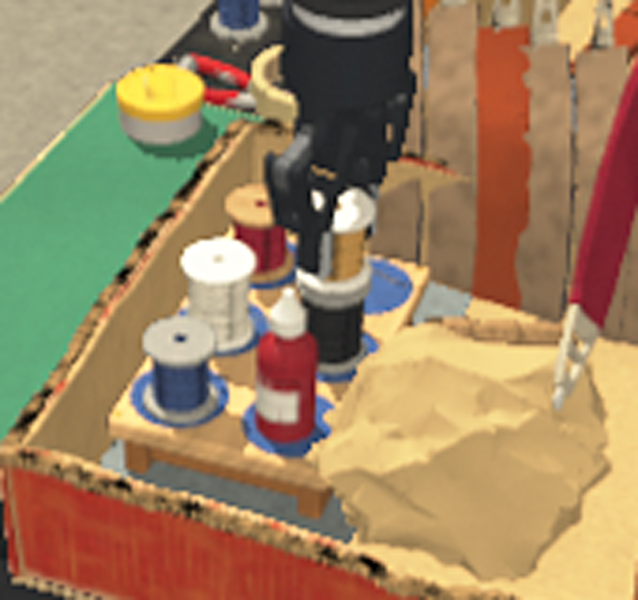

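Tan sits squarely over black (at (345,240) in the crop) with a small gap, and everything else stands. I'll ease it down.

>>> arm_command(
  rows=[
    {"fingers": -0.5, "x": 0, "y": -0.0005, "z": 0.003, "ax": 0, "ay": 0, "az": 0},
    {"fingers": -0.5, "x": 0, "y": 0, "z": 0.002, "ax": 0, "ay": 0, "az": 0},
    {"fingers": -0.5, "x": 0, "y": 0, "z": 0.001, "ax": 0, "ay": 0, "az": 0},
    {"fingers": -0.5, "x": 0, "y": 0, "z": 0, "ax": 0, "ay": 0, "az": 0},
    {"fingers": -0.5, "x": 0, "y": 0, "z": 0, "ax": 0, "ay": 0, "az": 0},
  ],
)

```text
clock: 23.18
tcp_pos: [0.5666, 0.1771, 0.145]
orientation: [-1.804, -2.572, -0.0]
contact_force: [-0.3, -0.1, -0.7]
grip_width: 0.0443
gripper_force: 30.8
```

```bash
python3 go.py black:.145
```

```text
clock 23.18 tcp [0.5666 0.1771 0.145 ] jaw yaw 19.9 w 0.0443 F [-0.3 -0.1 -0.7] tilt z [-0.  0. -1.]
black:.145 tool delta mm [ 0.3 -0.   0. ]
```

>>> arm_command(
  rows=[
    {"fingers": -0.5, "x": 0, "y": 0, "z": 0.001, "ax": 0, "ay": 0, "az": 0},
    {"fingers": -0.5, "x": 0, "y": 0, "z": 0, "ax": 0, "ay": 0, "az": 0},
    {"fingers": -0.5, "x": 0, "y": 0, "z": 0, "ax": 0, "ay": 0, "az": 0},
  ],
)

```text
clock: 23.43
tcp_pos: [0.5668, 0.1772, 0.1449]
orientation: [-1.804, -2.572, -0.001]
contact_force: [-2.5, -0.6, 7.2]
grip_width: 0.0444
gripper_force: 31.6
```

>>> arm_command(
  rows=[
    {"fingers": -0.5, "x": 0, "y": 0, "z": 0.001, "ax": 0, "ay": 0, "az": 0},
    {"fingers": -0.5, "x": 0, "y": 0, "z": 0, "ax": 0, "ay": 0, "az": 0},
    {"fingers": -0.5, "x": 0, "y": 0, "z": 0, "ax": 0, "ay": 0, "az": 0},
  ],
)

```text
clock: 23.68
tcp_pos: [0.5669, 0.1771, 0.1449]
orientation: [-1.804, -2.572, -0.002]
contact_force: [-4.4, -1.1, 15.3]
grip_width: 0.0442
gripper_force: 32.3
```

Contact. I'll release and rise.

>>> arm_command(
  rows=[
    {"fingers": -0.5, "x": 0, "y": 0, "z": -0.0015, "ax": 0, "ay": 0, "az": 0},
    {"fingers": -0.5, "x": 0, "y": 0, "z": 0, "ax": 0, "ay": 0, "az": 0},
    {"fingers": 0.12, "x": 0, "y": 0, "z": 0, "ax": 0, "ay": 0, "az": 0},
    {"fingers": 0.3, "x": 0, "y": 0, "z": 0, "ax": 0, "ay": 0, "az": 0},
    {"fingers": 0.3, "x": 0, "y": 0, "z": 0, "ax": 0, "ay": 0, "az": 0},
    {"fingers": 0.3, "x": 0, "y": 0, "z": -0.01, "ax": 0, "ay": 0, "az": 0},
    {"fingers": 0.3, "x": 0, "y": 0, "z": -0.03, "ax": 0, "ay": 0, "az": 0},
    {"fingers": 0.3, "x": 0, "y": 0, "z": -0.035, "ax": 0, "ay": 0, "az": 0},
    {"fingers": 0.3, "x": 0, "y": 0, "z": -0.03, "ax": 0, "ay": 0, "az": 0},
    {"fingers": 0.3, "x": 0, "y": 0, "z": 0, "ax": 0, "ay": 0, "az": 0},
  ],
)

```text
clock: 24.52
tcp_pos: [0.5701, 0.1777, 0.2566]
orientation: [1.802, 2.567, 0.015]
contact_force: [0.3, 0.6, 0.9]
grip_width: 0.0557
gripper_force: 0.0
```

>>> arm_command(
  rows=[
    {"fingers": 0.3, "x": 0.02, "y": 0, "z": 0, "ax": 0, "ay": 0, "az": 0},
    {"fingers": 0.3, "x": 0.035, "y": 0, "z": 0, "ax": 0, "ay": 0, "az": 0},
    {"fingers": 0.3, "x": 0.035, "y": 0, "z": 0, "ax": 0, "ay": 0, "az": 0},
    {"fingers": 0.3, "x": 0.035, "y": 0, "z": 0, "ax": 0, "ay": 0, "az": 0},
    {"fingers": 0.3, "x": 0.035, "y": 0, "z": 0, "ax": 0, "ay": 0, "az": 0},
    {"fingers": 0.3, "x": 0.035, "y": 0, "z": 0, "ax": 0, "ay": 0, "az": 0},
    {"fingers": 0.3, "x": 0.015, "y": 0, "z": 0, "ax": 0, "ay": 0, "az": 0},
    {"fingers": 0.3, "x": 0, "y": 0, "z": 0, "ax": 0, "ay": 0, "az": 0},
    {"fingers": 0.3, "x": 0, "y": 0, "z": 0, "ax": 0, "ay": 0, "az": 0},
    {"fingers": 0.3, "x": 0, "y": 0, "z": 0, "ax": 0, "ay": 0, "az": 0},
  ],
)

```text
clock: 25.35
tcp_pos: [0.496, 0.3728, 0.2497]
orientation: [1.806, 2.569, -0.001]
contact_force: [0.7, 0.2, -0.4]
grip_width: 0.0555
gripper_force: 0.0
```

```bash
python3 - <<'E'
from m import *
cv2.imwrite('pics/p7.png',cv2.resize(f['frame'][130:260,200:380],(720,520),interpolation=cv2.INTER_CUBIC)[:,:,::-1])
from go import *
for n,u,v in[('blue',276,222),('white',254,197),('red',237,165),('tan',287,167),('bottle',305,203)]:
    p=top(u,v,16); print(n,p,(1000*(p[0][:2]-C)@S).round(1))
h=cv2.cvtColor(f['frame'],cv2.COLOR_RGB2HSV)
m=((h[...,0]<8)|(h[...,0]>170))&(h[...,1]>110)&(abs(P[...,0]-.503)<.035)&(abs(P[...,1]-.137)<.035)&(P[...,2]>.07)
print('bottle red',m.sum(),(1000*((P[m][:,:2].min(0)+P[m][:,:2].max(0))/2-C)@S).round(1))
E
```

```text
clock 25.4 tcp [0.4962 0.3725 0.2498] jaw yaw 19.8 w 0.0555 F [ 0.9 -1.  -0.2] tilt z [ 0.001 -0.001 -1.   ]
blue (array([0.4608, 0.1927, 0.1041]), 403, array([461.3, 192.4]), 23.7) [-79.1  34.2]
white (array([0.5203, 0.2367, 0.11  ]), 398, array([520.9, 237.1]), 23.7) [-5.1 37.6]
red (array([0.5855, 0.2806, 0.1039]), 378, array([586.2, 280.7]), 23.9) [73.5 37.8]
tan (array([0.5649, 0.1762, 0.1614]), 433, array([565.1, 176.5]), 23.7) [ -1.7 -37.5]
bottle (array([0.4989, 0.137 , 0.1494]), 59, array([499.7, 136.7]), 9.9) [-78.4 -33.3]
bottle red 122 [-81.8 -31.8]
```

View pics/p7.png

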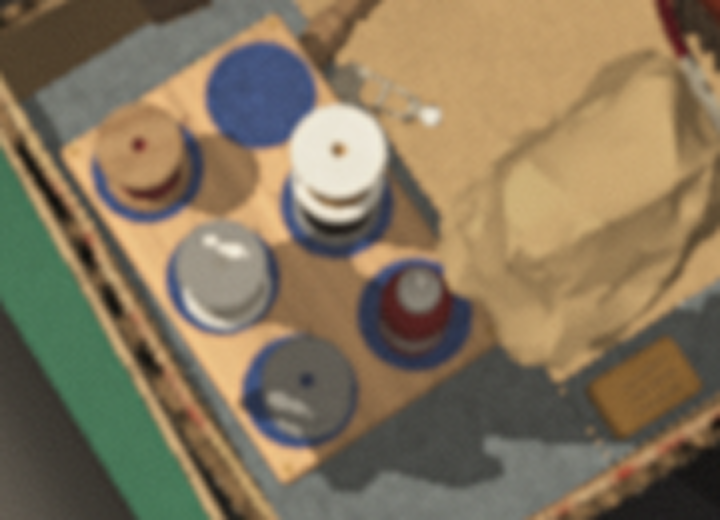

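The crop shows all six pieces on their marks: red (140,155), white (222,270), blue (300,388), tan stacked on black (338,170) and the bottle (415,305). All measured offsets are inside 12 mm, so I'm handing in.

```bash
python3 -c "
from bench import r
print(r.hand_in())"
```

```text
the job is handed in; nothing more can be done
None
```

The job is handed in: red behind and blue in front of white, the ink bottle in front of black and tan on black all measured within 12 mm before hand-in; white was nudged about 5 mm (limit 12 mm) while I placed red, and no verdict came back.

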